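# Unclip the indicator head from the regulator and lay it in the tray

## Robot

A 6-joint arm with a two-finger parallel gripper is mounted at the origin on the work surface. World frame = base frame: x ahead of the robot, y to its left, z up, the work surface at z = 0. Lengths are in m, angles in degrees, forces in N, time in s.
With the tool pointing down it reaches from about 0.25 to 0.725 m from the base axis. Payload 9.7 kg.
Tool frame: the origin (TCP) lies between the finger pads; the fingertips stand 19 mm ahead of it and the grasp point (between the pads) is the TCP; z points along the fingers, y is the line along which they close (so a half turn about z gives the same grasp; the last joint's range is limited). The gripper opens to 85 mm and grips with 20 to 120 N. Pads are 22 mm wide; open, the fingers measure 114 mm over their backs; the gripper's body (76 mm by 85 mm) begins 54 mm behind the grasp point. The pads swing forward as they close: fully open they stand 13 mm farther back than shut.
Start: joints at [72.25, 4.979, 10.078, 95.1, 0, 90], TCP at [0.168, 0.524, 0.25] pointing down, gripper open.
Joint ranges: [-179.16, 179.16], [-48.56, 103.87], [-65.8, 70.77], [-126.05, 130.52], [-82.76, 87.17], [-180, 180]. Speed limits (degrees/s): [127.2, 127.2, 147.25, 180, 180, 180].

## Interface

Orientations are given as [roll, pitch, yaw] about the fixed x, y, z axes, in that order (R = Rz(yaw) Ry(pitch) Rx(roll)).
In Python, from workcell import telemetry, camera, calibration, workorder gives the robot as it stands.
- The arm moves only by the tool play_rows, never from a script. Its argument "increments" is a list of rows, each a list of 3 entries, a list of its own where there are three numbers: the shift along the tool's x, y, z in mm, then the turn, a rotation vector about the tool's x, y, z in degrees, then the closure, from 0 (fully open) to 1 (shut). In form: [[[x, y, z], [ax, ay, az], jaw], ...]. A call has 1 to 20 rows; each row is the pose to reach, as a shift and turn from the pose commanded when the call began, along the tool's axes at that moment; what a row does not reach only later rows make up. A row lasts 1/10 s, in which the tool goes at most 50 mm and 8.59 degrees, less where a joint would pass 70% of its speed; a pose out of reach is approached as far as the arm can. A call with a gripper value outside its range is refused whole. The fingers move at their own pace and stop on an object; "grip_force" is the grip in N (left out, the last holds). Time passes only in rows, so rows that repeat a pose let the fingers close. It gives the time, the measured TCP pose, the force, the opening and the grip force at its end, in the units of the state.
- telemetry.get_obs(): the state, without advancing time (a new reading comes with each control period).
- camera(name): name is "side" or "top"; returns (picture, depth): 420x560x3 uint8, red, green, blue; 420x560 float32, m along the optical axis (not along the pixel's ray), 0 where there is no reading.
- calibration(name): a dict with "vertical_fov" (degrees; the focal length in pixels is half the picture's height over the tangent of half this angle, whatever the lens; pixels are square), "cx", "cy" (the principal point, pixels), "rvec" (rotation vector, rad) and "tvec" (3), from world to camera coordinates, as OpenCV has them. Camera axes: x right, y down, z forward; pixel columns grow to the right and rows downward; lengths in m; the calibration is good to about 2 mm. A picture is of the moment at which its call begins. calibration takes no time and is no camera call.
- workorder.job_done(): hands the job in; it is judged then, once.
The state is a dict: "time": time; "q": joint angles; "qd": joint speeds; "joint_efforts": joint torques, N m; "ee_pos": TCP position; "tcp_rot": TCP orientation; "wrist_force": force on the tool from outside, world axes, zero at the start; "torque": the same for the moment, N m; "opening": finger opening in m; "grasp_force": force on a finger pad.
Only numpy, scipy, OpenCV 4.12 (cv2) and the standard library are available. Lean on these libraries where they do the work, as an engineer would, in place of code of your own. Each camera call takes 0.05 s, during which the arm holds its last target. There are 200 camera calls.

## Task

Take the indicator head off the steel regulator: with the fingertips hold its release button down and, keeping it down all the way, pull the head by its upright tab fully off the toothed shoe onto the bare front of the plate. Press and pull gently: 20 N on it is already forcing the clip. Then pick it up, set it down gently, upright and flat inside the shallow tray, let go, and leave everything else where it is.

Things in the scene. Friction and masses are not known exactly. Their poses are not given: they have to be found in the camera images.
- regulator: Steel cylinder lying along its x axis (120 mm across the end flanges, 202 mm long), fixed to the bench; origin on the bench under its middle, z up. On top a flat aluminium plate, upper face at z = 126 mm, 76 mm wide in y, from x = -97 to 81 mm: shoe on the rear part, bare plate in front (-x), ending in a 5 mm high ridge at x = -93 to -97 mm.
- shoe (a point): Open front mouth of the clip-on shoe, on the plate's face (regulator x = 12 mm). From here 62 mm back to +x run two side rails with inward lips (tops 13.5 mm above the plate, over |y| > 26.5 mm) that hold the head's foot down, so it only slides along x; stop behind. In the middle a row of 6 mm high teeth, every 14 mm, from x = -16 to 46 mm from here.
- landing (a point): Point on the face of the bare front plate, 49 mm in front (-x) of the shoe's mouth, where the head's origin can rest once pulled off: the head is clear of the shoe when its origin is more than 38 mm in front of the mouth (regulator x < -26 mm). Axes as the regulator's.
- head: Grey plastic indicator head, about 0.35 kg, clipped in the shoe at the start, origin at x = 36, z = 126 mm of the regulator, same axes. Origin at the centre of its underside, z up. Foot 76 (x) by 62 (y) by 7 mm; above it the body, 76 by 50 mm, z = 7 to 34 mm: pick it up by gripping the 50 mm width. With the button down it slides with 4 to 12 N of friction; it comes off to -x.
- button_base (a point): Point on the head's flat top (z = 34 mm) below the middle of the release button. Button: black, 32 (x) by 30 (y) mm, springy, moves straight down 6 mm (3 N to start it, 8 N at the stop). Its top at rest is 7 to 19 mm above this point, differs by unit and is not measured: find it by touch. 4 mm down or more frees the catch; if let up sooner it snaps into the next tooth gap and blocks.
- tab (a point): Top edge of the rear (+x) face of the upright black pull tab on the head, 26 mm above the head's top; tab 6 mm thick in x, 36 mm wide in y, 1.5 mm in front (-x) of the button. Fingertips on the button push on this face to pull the head to -x.
- tray: Shallow open grey plastic tray fixed on the bench, 200 (x) by 180 (y) by 16 mm outside, walls 5 mm, inner floor 5 mm above the bench; origin at the centre of its underside.
- spanner: Bystander: steel spanner, 180 mm long, lying crosswise on the bench beyond the work.
- oil_bottle: Bystander: white plastic bottle with black cap, 60 mm across, 150 mm tall, standing beyond the work; origin at the centre of its underside.
- fitting: Bystander: turned steel pipe fitting, 38 mm across, 66 mm tall, standing beyond the work; origin at the centre of its underside.
Not all that is in view belongs to the job. Of the things that look like the head, the smallest one is meant. What is meant by the regulator is not green, and is the larger of those in its own colour.

How it is judged (in metres and radians):
On the way:
1. the head has been pulled out of the shoe and sits flat on the bare front of the plate (x of head in the frame of regulator between -0.065 and -0.026 m and z of head in the frame of regulator between 0.122 and 0.131 m), for 0.1 s.
At the end, for the whole second after the job is handed in: The head lies inside the tray, upright and flat on the tray's floor (underside within 3 mm of the floor, tilt under 0.06 rad), at rest and let go (x of head in the frame of tray between -0.065 and 0.065 m and y of head in the frame of tray between -0.055 and 0.055 m and z of head in the frame of tray between 0.002 and 0.008 m and angle between head's own z axis and vertical below 0.06 rad and linear speed of head below 0.02 m/s); the robot touches nothing.
It fails at once if the robot pushes on the head with more than 22 N while it is still in the shoe (x of head in the frame of regulator above -0.026 m and distance between head and regulator below 0.14 m and contact force between the fingers and head above 22 N).
It fails at once if the head is let go more than 8 mm above the tray's floor (dropped) (z of head in the frame of tray above 0.013 m and horizontal distance between head and tray below 0.09 m and contact force between the fingers and head below 0.05 N).
It fails at once if the head falls on the bench (height (world z) of head below 0.0025 m).
It fails at once if the spanner, the bottle or the fitting is moved by more than 15 mm (distance of any of spanner, oil_bottle, fitting from where it was at the start of the episode above 0.015 m).
It also fails if it takes over 70 s, if anything falls off the work surface, if the arm or the gripper's body presses on something with over 40 N, if the wrist force passes 120 N, or if a joint passes its speed limit or range.

## Working session

There is one attempt and no reset: what is moved stays moved. The work goes in short steps, Python scripts to look and compute and a tool call to move; the robot and the scene stay as the last step left them, time stands still between calls to the robot, and variables do not carry over. Pictures are saved under pics/ and viewed, at most 10 in all, crops included, and the job is handed in when it is done.

Besides the shell and the picture viewer there is one more tool, called in YAML: its name, and indented under it one key for each argument. play_rows: Moves the arm, as the interface text tells. Its arguments: {"type":"object","properties":{"increments":{"type":"array"},"grip_force":{"type":"number"}},"required":["increments"]}

```bash
mkdir -p pics
cat > h.py <<'E'
import numpy as np, cv2
from workcell import telemetry, camera, calibration, workorder
def shot(n):
    im,d=camera(n); c=calibration(n); np.savez(f'{n}.npz',im=im,d=d); return im,d,c
def cloud(d,c):
    h,w=d.shape; f=h/2/np.tan(np.radians(c['vertical_fov'])/2)
    u,v=np.meshgrid(np.arange(w),np.arange(h))
    P=np.stack([(u-c['cx'])/f*d,(v-c['cy'])/f*d,d],-1)
    R=cv2.Rodrigues(np.array(c['rvec'],float))[0]
    W=(P-np.array(c['tvec']).reshape(3))@R
    W[d<=0]=np.nan
    return W
E
python3 - <<'E'
from h import *
for n in('top','side'):
    im,d,c=shot(n); print(c, (d>0).mean())
    cv2.imwrite(f'pics/{n}0.png',im[:,:,::-1])
print(telemetry.get_obs())
E
```

```text
{'vertical_fov': 43.96445934419761, 'cx': 277.68111806724767, 'cy': 213.56867106372738, 'rvec': array([ 2.1770745 , -2.17308352,  0.06390425]), 'tvec': array([0.18113027, 0.52067224, 1.60817308])} 0.995922619047619
{'vertical_fov': 54.9992263725912, 'cx': 284.73507180262357, 'cy': 204.71166665523393, 'rvec': array([ 2.12458805, -0.16784041,  0.05760391]), 'tvec': array([-0.45557705,  0.2673798 ,  1.11949427])} 0.9960756802721088
{'time': 0.1, 'q': array([7.22506983e+01, 5.00448780e+00, 1.00404677e+01, 9.50997893e+01,
       1.62180707e-03, 8.99998868e+01]), 'qd': array([-0.0221993 , -0.10259907,  0.06530327, -0.03813784,  0.03887283,
       -0.00340096]), 'joint_efforts': array([-1.21774396e-03, -5.21561122e+01,  4.65656018e+01,  1.59943581e-02,
       -1.36568515e-04, -1.00498391e-05]), 'ee_pos': array([0.16760644, 0.52364905, 0.24970036]), 'tcp_rot': array([-1.79936191e+02, -1.62193212e-03,  1.62250810e+02]), 'wrist_force': array([ 0.37824277, -0.83651527, -0.21683209]), 'torque': array([ 0.04824151, -0.00572036, -0.02607654]), 'grasp_force': 0.0, 'opening': 0.08537737193173164}
```

View pics/top0.png

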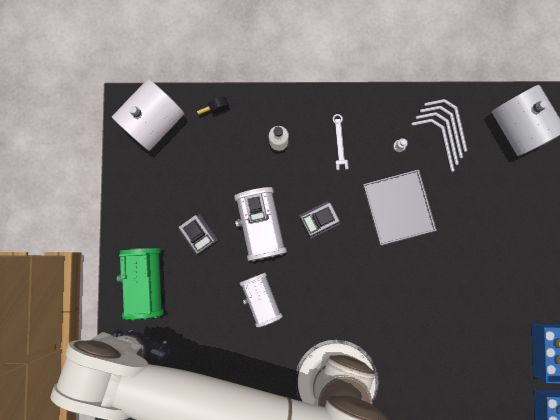

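View pics/side0.png

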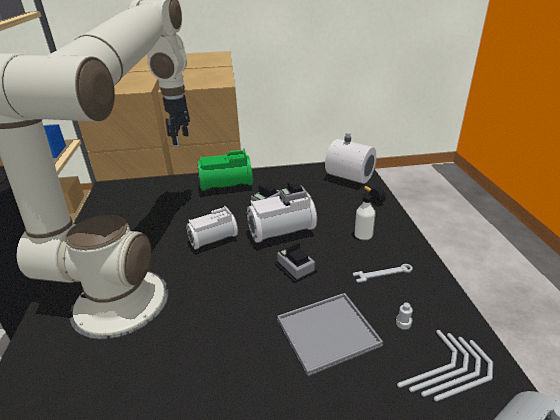

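The top view shows the large steel regulator around pixel (262,223) with the head at (257,205), and the tray at (400,207). In the side view the regulator is at (282,216) and the tray at (330,332). Next I'll measure the poses from depth.

Run:
```python
from h import *
z=np.load('top.npz'); im,d=z['im'],z['d']; c=calibration('top'); W=cloud(d,c)
# regulator blob
vv,uu=np.mgrid[0:420,0:560]
box=(uu>228)&(uu<296)&(vv>178)&(vv<268)
print('bench z',np.nanmedian(W[280:300,350:450,2]))
def fit(m,t):
    p=W[m][:,:2]; r=cv2.minAreaRect((p*1000).astype(np.float32)); print(t,m.sum(),r,'zmed',np.nanmedian(W[m][:,2])); return r
m=box&(W[...,2]>0.03); fit(m,'reg all')
fit(box&(abs(W[...,2]-.126)<.004),'plate z')
fit(box&(W[...,2]>.148),'head high')
fit(box&(W[...,2]>.18),'tab')
tb=(uu>355)&(uu<445)&(vv>160)&(vv<255)
fit(tb&(W[...,2]>0.010),'tray wall'); fit(tb&(abs(W[...,2]-.005)<.012)&(im.sum(-1)>250),'tray')
# height print around the head
np.set_printoptions(linewidth=250)
print((W[185:265:2,236:290:2,2]*1000).round().astype(int))
cr=cv2.resize(im[180:268,225:300],None,fx=7,fy=6.5,interpolation=cv2.INTER_CUBIC); cv2.imwrite('pics/c1.png',cr[:,:,::-1])
```

```text
bench z -0.0002596079255348843
reg all 2573 ((483.29034423828125, 241.4302215576172), (206.8717803955078, 130.9495391845703), 12.332935333251953) zmed 0.12491499538548566
plate z 719 ((485.9954833984375, 236.0372314453125), (201.22557067871094, 75.97303009033203), 12.596606254577637) zmed 0.12571616550807857
head high 476 ((532.2315673828125, 242.63067626953125), (84.26017761230469, 60.4249153137207), 16.07589340209961) zmed 0.16165626677269207
tab 28 ((517.7818603515625, 242.8715057373047), (6.377738952636719, 34.8449592590332), 13.267865180969238) zmed 0.18546570462410356
tray wall 659 ((543.74951171875, -201.90289306640625), (242.68063354492188, 287.5234680175781), 87.90253448486328) zmed 0.013018589012362214
tray 3569 ((543.9618530273438, -202.17140197753906), (202.1369171142578, 187.72706604003906), 14.94084358215332) zmed 0.005044244149942404
[[ 4  0 -1 ...  1 -2 -2]
 [-1 -5  0 ... -2 -2  0]
 [ 3  6  0 ...  1 -2 -3]
 ...
 [ 1 -5  1 ...  3  1 -2]
 [ 0  7  3 ... -1  3  0]
 [ 4  3  1 ... -7 -4 -5]]<stdin>:17: RuntimeWarning: invalid value encountered in cast
```

View pics/c1.png

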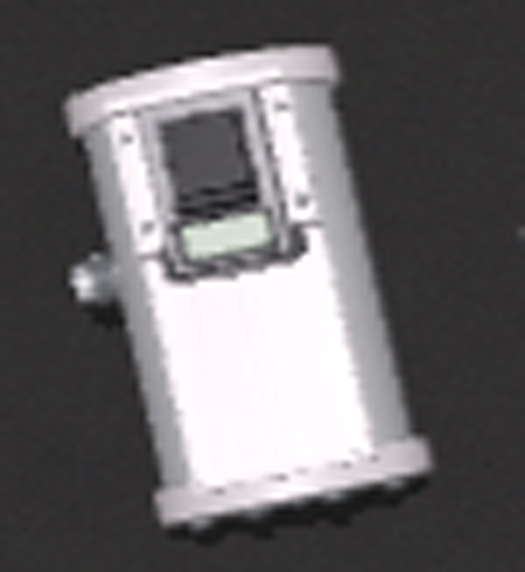

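```bash
cat >> h.py <<'E'
YAW=np.radians(12.7); C=np.array([485.8,236.5])
def reg2w(x,y): return C+np.array([np.cos(YAW)*x-np.sin(YAW)*y,np.sin(YAW)*x+np.cos(YAW)*y])
def w2reg(p):
    q=np.asarray(p)-C; return np.stack([q[...,0]*np.cos(YAW)+q[...,1]*np.sin(YAW),-q[...,0]*np.sin(YAW)+q[...,1]*np.cos(YAW)],-1)
def inc(xyz_mm):
    "tool-frame shift (mm) from the present measured pose to world target, and yaw turn to reg-aligned"
    from scipy.spatial.transform import Rotation as Ro
    o=telemetry.get_obs(); R=Ro.from_euler('xyz',o['tcp_rot'],degrees=True)
    s=R.inv().apply(np.array(xyz_mm)-o['ee_pos']*1000)
    T=Ro.from_euler('xyz',[180,0,180+np.degrees(YAW)],degrees=True)
    return s.round(1),(R.inv()*T).as_rotvec(degrees=True).round(2)
E
python3 - <<'E'
from h import *
for n in('top','side'):
    z=np.load(n+'.npz'); im,d=z['im'],z['d']; W=cloud(d,calibration(n))*1000; g=im.sum(-1)
    r=w2reg(W[...,:2]); Z=W[...,2]
    roi=(abs(r[...,0])<105)&(abs(r[...,1])<40)
    def s(t,m): 
        p=np.c_[r[m],Z[m]]; print(n,t,m.sum(),np.percentile(p,[5,50,95],axis=0).round(1).tolist())
    s('tab',roi&(Z>180)&(Z<192)&(abs(r[...,0]-33)<15)&(g<250))
    s('button',roi&(Z>160)&(Z<180)&(r[...,0]>38)&(r[...,0]<72)&(abs(r[...,1])<18)&(g<250))
    m=roi&(abs(Z-126)<4)&(r[...,0]<-10); s('plate',m)
    s('rails',roi&(abs(Z-139)<4)&(abs(r[...,1])>26))
    s('hi',roi&(Z>150))
b=reg2w(52,0); print(b, inc([*b,230]))
E
```

```text
top tab 24 [[30.0, -17.2, 181.3], [32.8, -2.3, 184.8], [35.3, 11.8, 188.0]]
top button 47 [[39.3, -15.6, 164.3], [59.8, 3.2, 171.8], [68.9, 12.2, 176.3]]
top plate 557 [[-93.4, -34.6, 122.3], [-52.4, -0.3, 125.8], [-14.3, 33.3, 129.2]]
top rails 148 [[19.4, -37.5, 135.6], [50.9, 26.8, 138.9], [82.3, 36.0, 142.5]]
top hi 463 [[8.8, -23.3, 154.5], [42.7, -1.1, 161.9], [78.2, 21.4, 183.0]]
side tab 23 [[26.1, -19.9, 180.6], [27.8, -4.2, 185.7], [31.5, 13.5, 188.6]]
side button 64 [[39.5, -16.8, 162.6], [52.9, -10.8, 173.2], [63.0, 10.6, 176.4]]
side plate 359 [[-97.1, -38.1, 123.8], [-53.7, -3.8, 126.9], [-14.6, 33.4, 129.4]]
side rails 62 [[16.2, -39.0, 135.6], [42.9, -34.2, 140.1], [80.7, -28.4, 142.5]]
side hi 292 [[3.7, -26.8, 152.2], [31.5, -15.5, 162.3], [71.3, 13.9, 184.8]]
[536.52779629 247.93200263] (array([-435.4, -150.1,   19.9]), array([-6.000e-02, -2.000e-02, -3.045e+01]))
```

play_rows:
  increments:
    - [[-40, -14, 0], [0, 0, -3], 1]
    - [[-80, -28, 0], [0, 0, -6], 1]
    - [[-120, -42, 0], [0, 0, -9], 1]
    - [[-160, -56, 0], [0, 0, -12], 1]
    - [[-200, -70, 0], [0, 0, -15], 1]
    - [[-240, -84, 0], [0, 0, -18], 1]
    - [[-280, -97, 0], [0, 0, -21], 1]
    - [[-320, -110, 5], [0, 0, -24], 1]
    - [[-360, -124, 10], [0, 0, -27], 1]
    - [[-400, -138, 15], [0, 0, -30], 1]
    - [[-435, -150, 20], [0, 0, -30.4], 1]
    - [[-435, -151, 20], [0, 0, -30.4], 1]
    - [[-435, -151, 20], [0, 0, -30.4], 1]
    - [[-435, -151, 20], [0, 0, -30.4], 1]
    - [[-435, -151, 20], [0, 0, -30.4], 1]
  grip_force: 60

```text
time: 1.6
ee_pos: [0.5352, 0.2482, 0.2307]
tcp_rot: [180.0, 0.0, -167.3]
wrist_force: [1.2, 0.1, 0.0]
opening: 0.0
grasp_force: 0.0
```

Run:
```python
from h import *
o=telemetry.get_obs(); print(o)
print(w2reg(o['ee_pos'][:2]*1000), inc([*reg2w(52,-1),200]))
im,d,c=shot('side'); cv2.imwrite('pics/s2.png',cv2.resize(im[130:260,210:350],None,fx=5,fy=4.5,interpolation=cv2.INTER_CUBIC)[:,:,::-1])
```

```text
{'time': 1.6, 'q': array([2.48802731e+01, 1.01659112e+01, 1.36420512e+01, 9.34496454e+01,
       5.95328833e-03, 1.21540342e+01]), 'qd': array([ 0.10412085, -0.14317458,  0.04590631, -0.07543734, -0.06297909,
       -0.21584872]), 'joint_efforts': array([-5.36425821e-01, -5.74251401e+01,  4.65401602e+01, -1.26815558e-02,
       -1.25105676e-02,  8.00920709e-03]), 'ee_pos': array([0.53522408, 0.24824926, 0.23069472]), 'tcp_rot': array([ 1.79988602e+02,  2.46472835e-02, -1.67273762e+02]), 'wrist_force': array([1.17999702, 0.11136338, 0.02819286]), 'torque': array([-0.0089173 ,  0.00521445,  0.00641418]), 'grasp_force': 0.0, 'opening': 6.4206891412327304e-06}
[50.79792818  0.59611752] (array([-1.2, -1.6, 30.7]), array([0.01, 0.02, 0.03]))
```

View pics/s2.png

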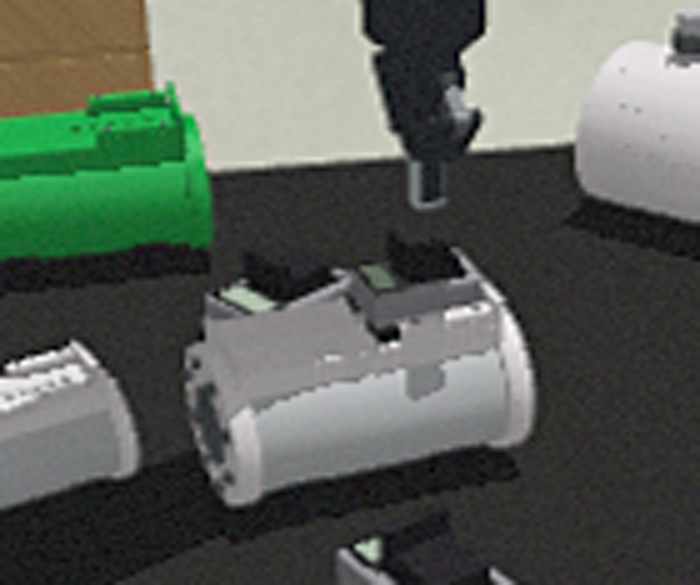

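The closed tips (425,205) hang above the button, with the tab (395,240) in front of them. I'll descend in steps.

play_rows:
  increments:
    - [[-1, -1.5, 10], [0, 0, 0], 1]
    - [[-1, -1.5, 18], [0, 0, 0], 1]
    - [[-1, -1.5, 22], [0, 0, 0], 1]
    - [[-1, -1.5, 24], [0, 0, 0], 1]
    - [[-1, -1.5, 24], [0, 0, 0], 1]
    - [[-1, -1.5, 24], [0, 0, 0], 1]

```text
time: 2.25
ee_pos: [0.5373, 0.2462, 0.2065]
tcp_rot: [180.0, 0.0, -167.4]
wrist_force: [-0.3, 0.4, -0.3]
opening: -0.0001
grasp_force: 0.0
```

play_rows:
  increments:
    - [[0, 0, 1], [0, 0, 0], 1]
    - [[0, 0, 2], [0, 0, 0], 1]
    - [[0, 0, 3], [0, 0, 0], 1]
    - [[0, 0, 3], [0, 0, 0], 1]
    - [[0, 0, 3], [0, 0, 0], 1]

```text
time: 2.75
ee_pos: [0.5372, 0.2461, 0.2033]
tcp_rot: [-180.0, -0.0, -167.3]
wrist_force: [-0.2, -0.1, 0.6]
opening: -0.0003
grasp_force: 0.0
```

play_rows:
  increments:
    - [[0, 0, 1], [0, 0, 0], 1]
    - [[0, 0, 2], [0, 0, 0], 1]
    - [[0, 0, 3], [0, 0, 0], 1]
    - [[0, 0, 3], [0, 0, 0], 1]
    - [[0, 0, 3], [0, 0, 0], 1]

```text
time: 3.25
ee_pos: [0.5372, 0.2461, 0.2003]
tcp_rot: [180.0, -0.0, -167.4]
wrist_force: [-0.7, -0.7, -0.2]
opening: 0.0001
grasp_force: 0.0
```

play_rows:
  increments:
    - [[0, 0, 1], [0, 0, 0], 1]
    - [[0, 0, 2], [0, 0, 0], 1]
    - [[0, 0, 2], [0, 0, 0], 1]
    - [[0, 0, 2], [0, 0, 0], 1]

```text
time: 3.65
ee_pos: [0.5372, 0.2461, 0.1983]
tcp_rot: [-180.0, -0.0, -167.4]
wrist_force: [-0.8, -0.6, 0.1]
opening: 0.0
grasp_force: 0.0
```

play_rows:
  increments:
    - [[0, 0, 1], [0, 0, 0], 1]
    - [[0, 0, 2], [0, 0, 0], 1]
    - [[0, 0, 2], [0, 0, 0], 1]
    - [[0, 0, 2], [0, 0, 0], 1]

```text
time: 4.05
ee_pos: [0.5372, 0.2461, 0.1963]
tcp_rot: [-180.0, -0.0, -167.3]
wrist_force: [-0.3, 0.4, -0.4]
opening: 0.0
grasp_force: 0.0
```

play_rows:
  increments:
    - [[0, 0, 1], [0, 0, 0], 1]
    - [[0, 0, 1], [0, 0, 0], 1]
    - [[0, 0, 1], [0, 0, 0], 1]

```text
time: 4.35
ee_pos: [0.5372, 0.2461, 0.1953]
tcp_rot: [-180.0, -0.0, -167.3]
wrist_force: [0.3, 0.0, 0.1]
opening: 0.0004
grasp_force: 0.0
```

play_rows:
  increments:
    - [[0, 0, 1], [0, 0, 0], 1]
    - [[0, 0, 1], [0, 0, 0], 1]
    - [[0, 0, 1], [0, 0, 0], 1]

```text
time: 4.65
ee_pos: [0.5372, 0.2461, 0.1942]
tcp_rot: [-180.0, -0.0, -167.4]
wrist_force: [0.6, -0.8, 0.4]
opening: -0.0001
grasp_force: 0.0
```

play_rows:
  increments:
    - [[0, 0, 1], [0, 0, 0], 1]
    - [[0, 0, 1], [0, 0, 0], 1]
    - [[0, 0, 1], [0, 0, 0], 1]

```text
time: 4.95
ee_pos: [0.5372, 0.2461, 0.1932]
tcp_rot: [-180.0, -0.0, -167.3]
wrist_force: [0.1, -0.5, 0.9]
opening: 0.0003
grasp_force: 0.0
```

play_rows:
  increments:
    - [[0, 0, 1], [0, 0, 0], 1]
    - [[0, 0, 1], [0, 0, 0], 1]
    - [[0, 0, 1], [0, 0, 0], 1]

```text
time: 5.25
ee_pos: [0.5372, 0.2461, 0.1922]
tcp_rot: [180.0, -0.0, -167.4]
wrist_force: [-1.1, -0.0, -0.3]
opening: 0.0001
grasp_force: 0.0
```

play_rows:
  increments:
    - [[0, 0, 1], [0, 0, 0], 1]
    - [[0, 0, 1], [0, 0, 0], 1]
    - [[0, 0, 1], [0, 0, 0], 1]

```text
time: 5.55
ee_pos: [0.5374, 0.2462, 0.1917]
tcp_rot: [180.0, 0.0, -167.3]
wrist_force: [-0.1, -0.5, 2.6]
opening: -0.0
grasp_force: 1.5
```

play_rows:
  increments:
    - [[0, 0, 1], [0, 0, 0], 1]
    - [[0, 0, 1], [0, 0, 0], 1]
    - [[0, 0, 1], [0, 0, 0], 1]

```text
time: 5.85
ee_pos: [0.5373, 0.2462, 0.1905]
tcp_rot: [180.0, 0.0, -167.3]
wrist_force: [0.1, -0.3, 4.4]
opening: 0.0
grasp_force: 2.0
```

play_rows:
  increments:
    - [[0, 0, 1], [0, 0, 0], 1]
    - [[0, 0, 1], [0, 0, 0], 1]
    - [[0, 0, 1], [0, 0, 0], 1]

```text
time: 6.15
ee_pos: [0.5373, 0.2462, 0.1894]
tcp_rot: [180.0, 0.0, -167.4]
wrist_force: [0.6, -0.3, 5.1]
opening: 0.0001
grasp_force: 2.4
```

play_rows:
  increments:
    - [[0, 0, 1], [0, 0, 0], 1]
    - [[0, 0, 2], [0, 0, 0], 1]
    - [[0, 0, 2], [0, 0, 0], 1]
    - [[0, 0, 2], [0, 0, 0], 1]

```text
time: 6.55
ee_pos: [0.5374, 0.2462, 0.1876]
tcp_rot: [180.0, 0.0, -167.4]
wrist_force: [-0.8, -0.7, 6.9]
opening: 0.0002
grasp_force: 3.2
```

play_rows:
  increments:
    - [[0, 0, 0.5], [0, 0, 0], 1]
    - [[0, 0, 0.9], [0, 0, 0], 1]
    - [[0, 0, 0.9], [0, 0, 0], 1]
    - [[0, 0, 0.9], [0, 0, 0], 1]

```text
time: 6.95
ee_pos: [0.5374, 0.2462, 0.1869]
tcp_rot: [180.0, 0.0, -167.4]
wrist_force: [0.7, -0.6, 7.5]
opening: 0.0005
grasp_force: 3.5
```

play_rows:
  increments:
    - [[0.7, 0, 0], [0, 0, 0], 1]
    - [[1.4, 0, 0], [0, 0, 0], 1]
    - [[2.1, 0, 0], [0, 0, 0], 1]
    - [[2.8, 0, 0], [0, 0, 0], 1]
    - [[3.5, 0, 0], [0, 0, 0], 1]
    - [[4.2, 0, 0], [0, 0, 0], 1]

```text
time: 7.55
ee_pos: [0.5343, 0.2456, 0.1873]
tcp_rot: [180.0, 0.2, -167.4]
wrist_force: [5.8, 1.5, 6.9]
opening: 0.0
grasp_force: 3.3
```

play_rows:
  increments:
    - [[0.7, 0, 0], [0, 0, 0], 1]
    - [[1.4, 0, 0], [0, 0, 0], 1]
    - [[2.1, 0, 0], [0, 0, 0], 1]
    - [[2.8, 0, 0], [0, 0, 0], 1]

```text
time: 7.95
ee_pos: [0.5316, 0.2449, 0.1873]
tcp_rot: [180.0, 0.2, -167.4]
wrist_force: [5.5, 0.8, 5.8]
opening: -0.0002
grasp_force: 3.3
```

play_rows:
  increments:
    - [[0.3, 0, 0.5], [0, 0, 0], 1]
    - [[1, 0, 0.5], [0, 0, 0], 1]
    - [[2, 0, 0.5], [0, 0, 0], 1]
    - [[3, 0, 0.5], [0, 0, 0], 1]
    - [[4, 0, 0.5], [0, 0, 0], 1]
    - [[5, 0, 0.5], [0, 0, 0], 1]

```text
time: 8.55
ee_pos: [0.5268, 0.2439, 0.1868]
tcp_rot: [180.0, 0.2, -167.4]
wrist_force: [5.9, 0.3, 6.9]
opening: 0.0004
grasp_force: 3.8
```

Run:
```python
from h import *
o=telemetry.get_obs(); print(w2reg(o['ee_pos'][:2]*1000))
im,d,c=shot('side'); cv2.imwrite('pics/s3.png',cv2.resize(im[130:260,210:350],None,fx=5,fy=4.5,interpolation=cv2.INTER_CUBIC)[:,:,::-1])
```

```text
[41.59752671 -1.80942103]
```

View pics/s3.png

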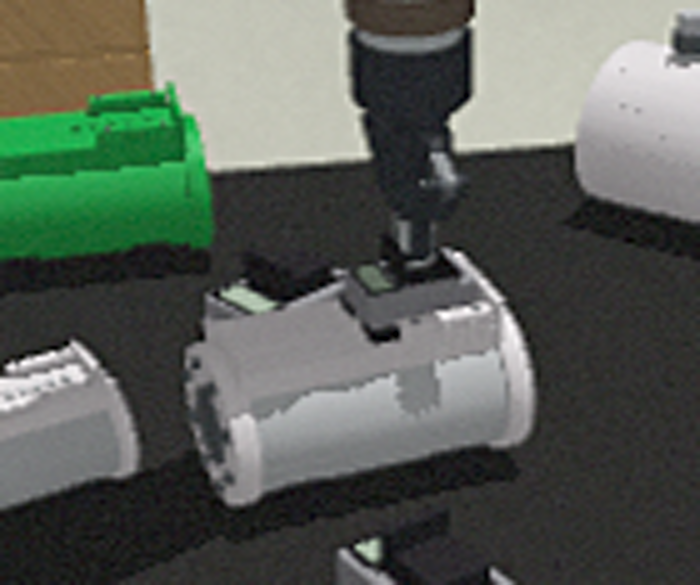

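The head has slid about 7 mm and the tips are against the tab. Continuing the pull.

play_rows:
  increments:
    - [[1, 0, 0], [0, 0, 0], 1]
    - [[2.5, 0, 0], [0, 0, 0], 1]
    - [[4, 0, 0], [0, 0, 0], 1]
    - [[5.5, 0, 0], [0, 0, 0], 1]
    - [[7, 0, 0], [0, 0, 0], 1]
    - [[8.5, 0, 0], [0, 0, 0], 1]
    - [[10, 0, 0], [0, 0, 0], 1]
    - [[11.5, 0, 0], [0, 0, 0], 1]
    - [[13, 0, 0], [0, 0, 0], 1]
    - [[14.5, 0, 0], [0, 0, 0], 1]
    - [[16, 0, 0], [0, 0, 0], 1]
    - [[17.5, 0, 0], [0, 0, 0], 1]
    - [[19, 0, 0], [0, 0, 0], 1]
    - [[20.5, 0, 0], [0, 0, 0], 1]
    - [[22, 0, 0], [0, 0, 0], 1]

```text
time: 10.1
ee_pos: [0.5053, 0.2391, 0.1868]
tcp_rot: [180.0, 0.2, -167.4]
wrist_force: [5.5, 1.0, 6.9]
opening: 0.0006
grasp_force: 3.9
```

play_rows:
  increments:
    - [[1, 0, 0], [0, 0, 0], 1]
    - [[2.5, 0, 0], [0, 0, 0], 1]
    - [[4, 0, 0], [0, 0, 0], 1]
    - [[5.5, 0, 0], [0, 0, 0], 1]
    - [[7, 0, 0], [0, 0, 0], 1]
    - [[8.5, 0, 0], [0, 0, 0], 1]
    - [[10, 0, 0], [0, 0, 0], 1]
    - [[11.5, 0, 0], [0, 0, 0], 1]
    - [[13, 0, 0], [0, 0, 0], 1]
    - [[14.5, 0, 0], [0, 0, 0], 1]
    - [[16, 0, 0], [0, 0, 0], 1]
    - [[17.5, 0, 0], [0, 0, 0], 1]
    - [[19, 0, 0], [0, 0, 0], 1]
    - [[20.5, 0, 0], [0, 0, 0], 1]
    - [[22, 0, 0], [0, 0, 0], 1]

```text
time: 11.6
ee_pos: [0.4839, 0.2343, 0.1868]
tcp_rot: [180.0, 0.2, -167.4]
wrist_force: [6.1, 2.2, 6.8]
opening: -0.0
grasp_force: 3.9
```

play_rows:
  increments:
    - [[1, 0, 0], [0, 0, 0], 1]
    - [[2.5, 0, 0], [0, 0, 0], 1]
    - [[4, 0, 0], [0, 0, 0], 1]
    - [[5.5, 0, 0], [0, 0, 0], 1]
    - [[7, 0, 0], [0, 0, 0], 1]
    - [[8.5, 0, 0], [0, 0, 0], 1]
    - [[10, 0, 0], [0, 0, 0], 1]
    - [[11.5, 0, 0], [0, 0, 0], 1]
    - [[13, 0, 0], [0, 0, 0], 1]
    - [[14.5, 0, 0], [0, 0, 0], 1]
    - [[16, 0, 0], [0, 0, 0], 1]
    - [[17.5, 0, 0], [0, 0, 0], 1]
    - [[19, 0, 0], [0, 0, 0], 1]
    - [[20.5, 0, 0], [0, 0, 0], 1]
    - [[22, 0, 0], [0, 0, 0], 1]
    - [[23.5, 0, 0], [0, 0, 0], 1]
    - [[25, 0, 0], [0, 0, 0], 1]
    - [[26, 0, 0], [0, 0, 0], 1]

```text
time: 13.4
ee_pos: [0.4585, 0.2286, 0.1868]
tcp_rot: [180.0, 0.2, -167.4]
wrist_force: [6.9, 1.1, 7.2]
opening: -0.0003
grasp_force: 3.9
```

Run:
```python
from h import *
o=telemetry.get_obs(); print(w2reg(o['ee_pos'][:2]*1000))
im,d,c=shot('side'); cv2.imwrite('pics/s4.png',cv2.resize(im[130:260,210:350],None,fx=5,fy=4.5,interpolation=cv2.INTER_CUBIC)[:,:,::-1])
```

```text
[-28.41009371  -1.71367977]
```

View pics/s4.png

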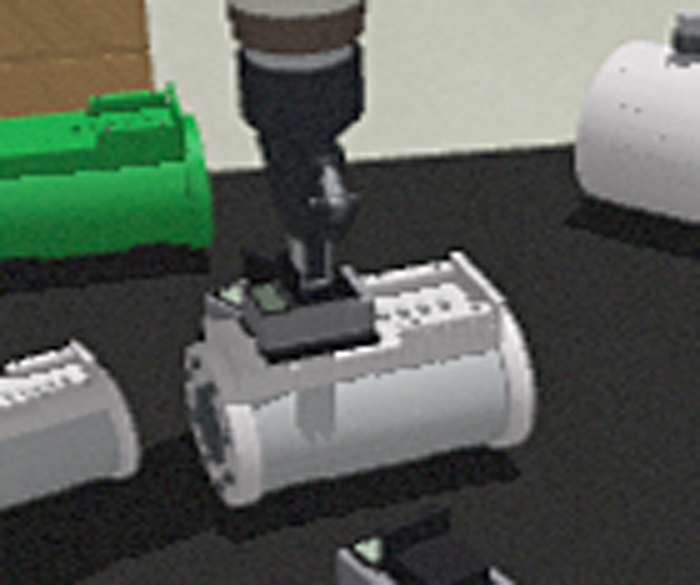

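The head is at roughly crop x 243–378 and just about at the rail front (375,345). I'll check numerically how far it is out.

```bash
cat >> h.py <<'E'
def headpts(n,W,g):
    W=W*1000; r=w2reg(W[...,:2]); Z=W[...,2]
    for t,a,b in(('side/body',137,156),('top',157,163),('tab',176,190)):
        m=(abs(r[...,1])<40)&(r[...,0]>-115)&(r[...,0]<40)&(Z>a)&(Z<b); p=np.c_[r[m],Z[m]]
        if m.sum()>5: print(n,t,m.sum(),np.percentile(p,[3,10,50,90,97],axis=0).round(0).tolist())
E
python3 - <<'E'
from h import *
for n in('side','top'):
    im,d,c=shot(n); headpts(n,cloud(d,c),im)
E
```

```text
side side/body 175 [[-72.0, -38.0, 138.0], [-71.0, -29.0, 138.0], [-29.0, -25.0, 144.0], [28.0, 25.0, 153.0], [36.0, 35.0, 155.0]]
side top 114 [[-71.0, -27.0, 158.0], [-69.0, -26.0, 158.0], [-47.0, -15.0, 161.0], [-1.0, 14.0, 162.0], [2.0, 20.0, 163.0]]
side tab 49 [[-48.0, -20.0, 178.0], [-48.0, -16.0, 180.0], [-41.0, -10.0, 186.0], [-26.0, 5.0, 189.0], [-23.0, 12.0, 190.0]]
```

play_rows:
  increments:
    - [[1.5, 0, 0], [0, 0, 0], 1]
    - [[3, 0, 0], [0, 0, 0], 1]
    - [[4.5, 0, 0], [0, 0, 0], 1]
    - [[4.5, 0, 0], [0, 0, 0], 1]
    - [[3.5, 0, 0], [0, 0, 0], 1]
    - [[2.5, 0, -1], [0, 0, 0], 1]
    - [[2, 0, -3], [0, 0, 0], 1]
    - [[2, 0, -6], [0, 0, 0], 1]
    - [[2, 0, -15], [0, 0, 0], 1]
    - [[2, 0, -35], [0, 0, 0], 0.5]
    - [[5, 0, -60], [0, 0, 0], 0]
    - [[10, 0, -60], [0, 0, 0], 0]
    - [[10, 0, -60], [0, 0, 0], 0]
    - [[10, 0, -60], [0, 0, 0], 0]

```text
time: 14.95
ee_pos: [0.4473, 0.2259, 0.2451]
tcp_rot: [-180.0, -0.0, -167.3]
wrist_force: [0.4, 0.3, -0.3]
opening: 0.0726
grasp_force: 0.0
```

Run:
```python
from h import *
o=telemetry.get_obs(); print(w2reg(o['ee_pos'][:2]*1000),o['ee_pos'],o['opening'],o['wrist_force'])
for n in('side','top'):
    im,d,c=shot(n); headpts(n,cloud(d,c),im)
im=np.load('side.npz')['im'];cv2.imwrite('pics/s5.png',cv2.resize(im[100:260,210:350],None,fx=5,fy=3.7,interpolation=cv2.INTER_CUBIC)[:,:,::-1])
```

```text
[-39.84110448  -1.86094894] [0.44734275 0.22592566 0.24514632] 0.07258065495164895 [ 0.36770442  0.34843776 -0.26563716]
side side/body 175 [[-77.0, -38.0, 137.0], [-75.0, -31.0, 138.0], [-33.0, -25.0, 144.0], [27.0, 24.0, 154.0], [36.0, 32.0, 155.0]]
side top 114 [[-76.0, -28.0, 157.0], [-74.0, -26.0, 158.0], [-53.0, -18.0, 161.0], [-6.0, 12.0, 162.0], [-3.0, 17.0, 163.0]]
side tab 26 [[-52.0, -20.0, 177.0], [-52.0, -18.0, 177.0], [-50.0, -7.0, 186.0], [-46.0, 11.0, 188.0], [-37.0, 13.0, 189.0]]
```

View pics/s5.png

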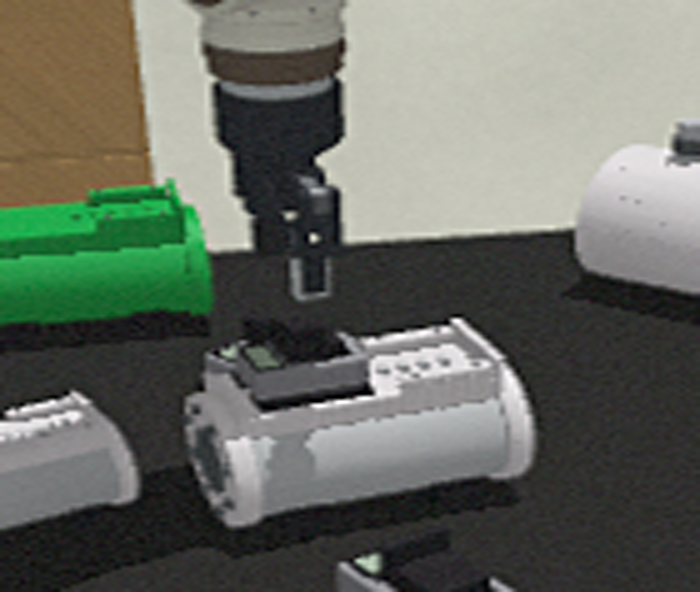

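The head sits flat and clear on the front plate (origin x ≈ -40 mm) and the gripper is right above it. Descending to grip the 50 mm body.

play_rows:
  increments:
    - [[0, 0, 0], [0, 0, 0], 0]
    - [[0, 0, 15], [0, 0, 0], 0]
    - [[0, 0, 30], [0, 0, 0], 0]
    - [[0, 0, 45], [0, 0, 0], 0]
    - [[0, 0, 60], [0, 0, 0], 0]
    - [[0, 0, 75], [0, 0, 0], 0]
    - [[0, 0, 85], [0, 0, 0], 0]
    - [[0, 0, 90], [0, 0, 0], 0]
    - [[0, 0, 91], [0, 0, 0], 0]
    - [[0, 0, 91], [0, 0, 0], 0]

```text
time: 16.05
ee_pos: [0.4476, 0.2261, 0.1552]
tcp_rot: [180.0, 0.0, -167.4]
wrist_force: [0.7, -0.1, 0.4]
opening: 0.0853
grasp_force: 0.0
```

play_rows:
  increments:
    - [[0, 0, 0], [0, 0, 0], 0.2]
    - [[0, 0, 0], [0, 0, 0], 0.3]
    - [[0, 0, 0], [0, 0, 0], 0.4]
    - [[0, 0, 0], [0, 0, 0], 0.6]
    - [[0, 0, 0], [0, 0, 0], 1]
    - [[0, 0, 0], [0, 0, 0], 1]
    - [[0, 0, 0], [0, 0, 0], 1]
    - [[0, 0, 0], [0, 0, 0], 1]
    - [[0, 0, 0], [0, 0, 0], 1]
    - [[0, 0, 0], [0, 0, 0], 1]
  grip_force: 45

```text
time: 17.05
ee_pos: [0.4477, 0.2261, 0.1554]
tcp_rot: [180.0, 0.1, -167.4]
wrist_force: [-1.1, -1.1, 5.5]
opening: 0.0493
grasp_force: 48.6
```

play_rows:
  increments:
    - [[0, 0, -2], [0, 0, 0], 1]
    - [[0, 0, -6], [0, 0, 0], 1]
    - [[0, 0, -14], [0, 0, 0], 1]
    - [[0, 0, -26], [0, 0, 0], 1]
    - [[0, 0, -40], [0, 0, 0], 1]
    - [[0, 0, -55], [0, 0, 0], 1]
    - [[0, 0, -65], [0, 0, 0], 1]
    - [[0, 0, -70], [0, 0, 0], 1]
    - [[0, 0, -70], [0, 0, 0], 1]

```text
time: 17.95
ee_pos: [0.4478, 0.2261, 0.2257]
tcp_rot: [180.0, 0.1, -167.4]
wrist_force: [-0.6, 0.4, -2.9]
opening: 0.0493
grasp_force: 47.8
```

Run:
```python
from h import *
o=telemetry.get_obs(); print(o['q'],o['opening'],o['grasp_force'])
z=np.load('side.npz'); W=cloud(z['d'],calibration('side'))*1000
m=(abs(W[...,2]-5)<5)&(np.hypot(W[...,0]-544,W[...,1]+202)<130)&(z['im'].sum(-1)>200)
print('side tray',cv2.minAreaRect(W[m][:,:2].astype(np.float32)))
print(inc([544,-202,226]), inc([544,-202,60]))
```

```text
[ 2.67956718e+01 -2.16780522e+00  5.99608325e-02  9.21576433e+01
 -8.54590126e-04  1.41474195e+01] 0.049260097551110944 47.78919696807861
side tray ((542.0606079101562, -192.38983154296875), (210.93809509277344, 196.11984252929688), 14.87282657623291)
(array([-2.000e-01, -4.388e+02, -4.000e-01]), array([ 0.02,  0.07, -0.05])) (array([   0. , -438.9,  165.6]), array([ 0.02,  0.07, -0.05]))
```

play_rows:
  increments:
    - [[0, -10, 0], [0, 0, 0], 1]
    - [[0, -35, 0], [0, 0, 0], 1]
    - [[0, -70, 0], [0, 0, 0], 1]
    - [[0, -105, 0], [0, 0, 0], 1]
    - [[0, -140, 0], [0, 0, 0], 1]
    - [[0, -175, 0], [0, 0, 0], 1]
    - [[0, -210, 0], [0, 0, 0], 1]
    - [[0, -245, 0], [0, 0, 0], 1]
    - [[0, -280, 0], [0, 0, 0], 1]
    - [[0, -315, 0], [0, 0, 0], 1]
    - [[0, -350, 0], [0, 0, 0], 1]
    - [[0, -385, 0], [0, 0, 0], 1]
    - [[0, -410, 0], [0, 0, 0], 1]
    - [[0, -428, 0], [0, 0, 0], 1]
    - [[0, -436, 0], [0, 0, 0], 1]
    - [[0, -436, 0], [0, 0, 0], 1]
    - [[0, -436, 0], [0, 0, 0], 1]

```text
time: 19.65
ee_pos: [0.5428, -0.1987, 0.2248]
tcp_rot: [180.0, -0.0, -167.3]
wrist_force: [0.4, 0.5, -3.2]
opening: 0.049
grasp_force: 47.8
```

Run:
```python
from h import *
im,d,c=shot('side'); cv2.imwrite('pics/s6.png',im[:,:,::-1])
o=telemetry.get_obs(); print(o['ee_pos'],o['tcp_rot'],o['opening'],o['grasp_force'])
W=cloud(d,c)*1000; m=(np.hypot(W[...,0]-o['ee_pos'][0]*1000,W[...,1]-o['ee_pos'][1]*1000)<50)&(W[...,2]>150)&(W[...,2]<260)
print(np.percentile(W[m],[1,5,25],axis=0))
```

```text
[ 0.54284896 -0.1984869   0.22499049] [ 1.79984544e+02  8.68339733e-04 -1.67297071e+02] 0.04890633902837222 47.773357629776
[[ 502.45971026 -236.53736445  196.70429929]
 [ 505.53115104 -234.49208492  199.47163842]
 [ 518.54373657 -227.16252096  209.23204163]]
```

View pics/s6.png

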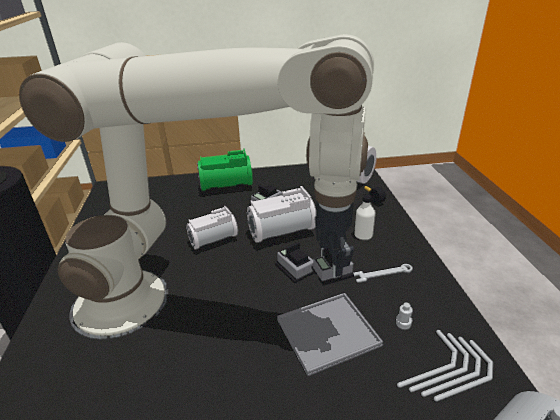

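The head hangs level above the tray (shadow at (325,325)). Lowering it now.

play_rows:
  increments:
    - [[0, 0, 10], [0, 0, 0], 1]
    - [[0, 0, 35], [0, 0, 0], 1]
    - [[0, 0, 65], [0, 0, 0], 1]
    - [[0, 0, 95], [0, 0, 0], 1]
    - [[0, 0, 125], [0, 0, 0], 1]
    - [[0, 0, 150], [0, 0, 0], 1]
    - [[0, 0, 168], [0, 0, 0], 1]
    - [[0, 0, 178], [0, 0, 0], 1]
    - [[0, 0, 183], [0, 0, 0], 1]
    - [[0, 0, 186], [0, 0, 0], 1]
    - [[0, 0, 187], [0, 0, 0], 1]
    - [[0, 0, 187], [0, 0, 0], 1]
    - [[0, 0, 187], [0, 0, 0], 1]

```text
time: 21.0
ee_pos: [0.5433, -0.1996, 0.0386]
tcp_rot: [-180.0, 0.1, -167.4]
wrist_force: [0.3, 0.5, -3.1]
opening: 0.0491
grasp_force: 47.8
```

play_rows:
  increments:
    - [[0, 0, 0.7], [0, 0, 0], 1]
    - [[0, 0, 1.4], [0, 0, 0], 1]
    - [[0, 0, 2], [0, 0, 0], 1]
    - [[0, 0, 2], [0, 0, 0], 1]
    - [[0, 0, 2], [0, 0, 0], 1]

```text
time: 21.5
ee_pos: [0.5429, -0.1994, 0.0358]
tcp_rot: [180.0, -0.0, -167.4]
wrist_force: [1.2, -0.2, -3.0]
opening: 0.0487
grasp_force: 47.8
```

play_rows:
  increments:
    - [[0, 0, 0.5], [0, 0, 0], 1]
    - [[0, 0, 1], [0, 0, 0], 1]
    - [[0, 0, 1], [0, 0, 0], 1]
    - [[0, 0, 1], [0, 0, 0], 1]

```text
time: 21.9
ee_pos: [0.5429, -0.1994, 0.0349]
tcp_rot: [180.0, -0.0, -167.3]
wrist_force: [0.9, -0.1, -2.4]
opening: 0.0491
grasp_force: 47.8
```

play_rows:
  increments:
    - [[0, 0, 0.5], [0, 0, 0], 1]
    - [[0, 0, 0.7], [0, 0, 0], 1]
    - [[0, 0, 0.7], [0, 0, 0], 1]
    - [[0, 0, 0.7], [0, 0, 0], 1]

```text
time: 22.3
ee_pos: [0.543, -0.1994, 0.0345]
tcp_rot: [-180.0, 0.0, -167.4]
wrist_force: [-2.1, 1.0, 1.6]
opening: 0.0492
grasp_force: 48.2
```

The head is resting on the floor, with the wrist force risen from -3 to +1.6 N. Releasing it and retreating.

play_rows:
  increments:
    - [[0, 0, 0], [0, 0, 0], 0.38]
    - [[0, 0, 0], [0, 0, 0], 0.3]
    - [[0, 0, 0], [0, 0, 0], 0.2]
    - [[0, 0, 0], [0, 0, 0], 0.1]
    - [[0, 0, 0], [0, 0, 0], 0]
    - [[0, 0, 0], [0, 0, 0], 0]
    - [[0, 0, 0], [0, 0, 0], 0]
    - [[0, 0, 0], [0, 0, 0], 0]

```text
time: 23.1
ee_pos: [0.5429, -0.1994, 0.0342]
tcp_rot: [-180.0, -0.0, -167.4]
wrist_force: [0.8, -0.5, 0.5]
opening: 0.0851
grasp_force: 0.0
```

play_rows:
  increments:
    - [[0, 0, -5], [0, 0, 0], 0]
    - [[0, 0, -15], [0, 0, 0], 0]
    - [[0, 0, -35], [0, 0, 0], 0]
    - [[0, 0, -65], [0, 0, 0], 0]
    - [[0, 0, -100], [0, 0, 0], 0]
    - [[0, 0, -135], [0, 0, 0], 0]
    - [[0, 0, -160], [0, 0, 0], 0]
    - [[0, 0, -170], [0, 0, 0], 0]
    - [[0, 0, -170], [0, 0, 0], 0]

```text
time: 24.0
ee_pos: [0.5435, -0.1996, 0.2058]
tcp_rot: [-179.9, 0.1, -167.4]
wrist_force: [0.2, -0.3, 0.5]
opening: 0.0852
grasp_force: 0.0
```

Run:
```python
from h import *
im,d,c=shot('side'); cv2.imwrite('pics/s7.png',cv2.resize(im[230:380,250:420],None,fx=4,fy=4,interpolation=cv2.INTER_CUBIC)[:,:,::-1])
W=cloud(d,c)*1000; m=(np.hypot(W[...,0]-543,W[...,1]+199)<60)&(abs(W[...,2]-39)<3)
print(telemetry.get_obs()['opening'],m.sum(),np.percentile(W[m],[5,50,95],axis=0).round(1))
A=np.c_[W[m][:,:2],np.ones(m.sum())]; print('slope',np.linalg.lstsq(A,W[m][:,2],rcond=None)[0])
```

```text
0.08550983053071311 266 [[ 507.4 -225.8   37. ]
 [ 530.6 -210.8   39.7]
 [ 579.1 -181.4   41.6]]
slope [-7.97789924e-03  9.67604366e-03  4.58746206e+01]
```

View pics/s7.png

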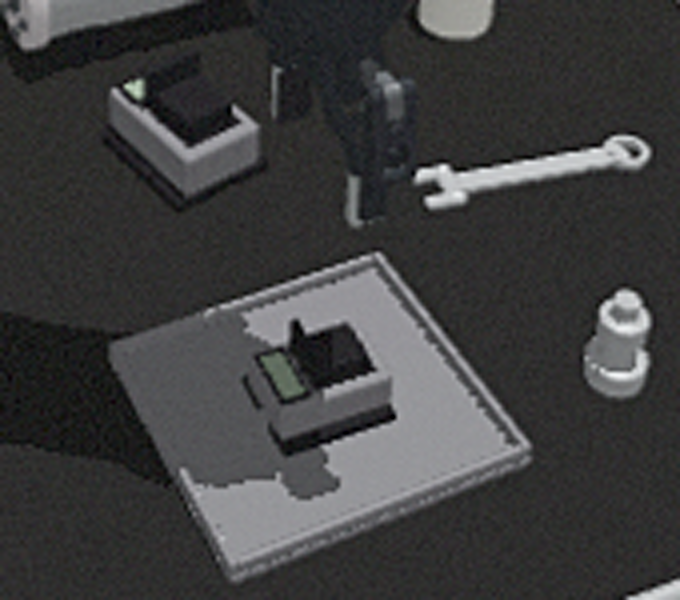

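The head sits upright near the middle of the tray (crop (320,390)), level, with its top at 39 mm as expected. The gripper is clear.

```bash
python3 -c "
from workcell import workorder; print(workorder.job_done())"
```

```text
the job is handed in; nothing more can be done
None
```

The indicator head was pulled off the shoe with its button held down, then set upright and flat near the middle of the tray and let go; the job is handed in, but no verdict was returned.

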